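Push the spent liner out of the tube furnace

ROBOT

A 6-joint arm with a two-finger parallel gripper is mounted at the origin on the work surface. World frame = base frame: x ahead of the robot, y to its left, z up, the work surface at z = 0. Lengths are in m, angles in rad, forces in N, time in s.
With the tool pointing down it reaches from about 0.3 to 0.75 m from the base axis. Payload 8.5 kg.
Tool frame: the origin (TCP) lies midway between the tips of the shut fingers; the grasp point (between the pads) lies 19 mm behind it; z points along the fingers, y is the line along which they close (so a half turn about z gives the same grasp; the last joint's range is limited). The gripper opens to 88 mm and grips with 3 to 60 N. Pads are 18 mm wide; open, the fingers measure 123 mm over their backs; the gripper's body (75 mm by 187 mm) begins 45 mm behind the grasp point.
Start: joints at [-1.406, 0.381, 1.297, -0, 1.464, -0.215], TCP at [0.204, -0.511, 0.239] pointing down, gripper open.
Joint ranges: [-3.11, 3.11], [-0.89, 2.33], [0.22, 2.48], [-1.42, 4.56], [0.17, 2.85], [-2.88, 2.88]. Speed limits (rad/s): [2.39, 2.39, 3.14, 3.14, 3.14, 3.14].

INTERFACE

Orientations are given as a unit quaternion [x, y, z, w].
In Python, from workcell import bot, imaging gives the robot as it stands. The module is installed in compiled form; this text tells all that it offers.
- The arm moves only by the tool arm_command, never from a script. Its argument "motion" is text: rows parted by semicolons, each of 5 numbers parted by spaces: the shift along the tool's x, y, z normalised to -1 to 1, where 1 is 100 mm, then the turn about the tool's z normalised to -1 to 1, where 1 is pi rad, then the closure, from -1 (fully open) to 1 (shut). A call has 1 to 20 rows; each row is the pose to reach, as a shift and turn from the pose commanded when the call began, along the tool's axes at that moment, turning the shorter way round; what a row does not reach only later rows make up. A row lasts 1/10 s, in which the tool goes at most 50 mm and 8.59 degrees, less where a joint would pass 70% of its speed; a pose out of reach is approached as far as the arm can. A call with a number of a shift or a turn outside -1 to 1 is refused whole. A call with a gripper value outside its range is refused whole. The fingers move at their own pace and stop on an object; "squeeze" is the grip in N (left out, the last holds). Time passes only in rows, so rows that repeat a pose let the fingers close. It gives the time, the measured TCP pose, the force, the opening and the grip force at its end, in the units of the state.
- bot.observe(): the state, without advancing time (a new reading comes with each control period).
- imaging.grab_frame(name): name is "scene" or "top" or "wrist"; returns the picture (420x560x3 uint8, red, green, blue); there is no depth.
- imaging.calibration(name): a dict with "fx", "fy", "cx", "cy" (pixels), "view" (4x4, takes a point from world to camera coordinates). Camera axes: x right, y up, looking along -z (the intrinsics and any distortion apply to the point x, -y, -z); pixel columns grow to the right and rows downward; lengths in m; the calibration is good to about 2 mm. A picture is of the moment at which its call begins: read the wrist's pose just before it. calibration takes no time and is no camera call; for the wrist camera it gives the pose at the moment of the call.
- bot.close_job(): hands the job in; it is judged then, once.
The state is a dict: "time": time; "joint_positions": joint angles; "dq": joint speeds; "joint_efforts": joint torques, N m; "ee_pos": TCP position; "tcp_rot": TCP orientation; "force": force on the tool from outside, world axes, zero at the start; "ft_torque": the same for the moment, N m; "finger_gap": finger opening in m; "gripper_force": force on a finger pad.
Only numpy, scipy, OpenCV 4.12 (cv2) and the standard library are available. Lean on these libraries where they do the work, as an engineer would, in place of code of your own. Each camera call takes 0.05 s, during which the arm holds its last target. There are 200 camera calls.

TASK

The small tube furnace on the bench is cold and its spent ceramic liner has to come out. Swing the dust cover up and over on its pin so that it stays open, fetch the pusher rod that has slid handle-first under the low riser shelf, take it by its handle, and push the liner right through the bore until it lies fully out on the cradle at the far end. Then draw the rod back out, lay it down flat on the bench without dropping it, and leave the cover open; leave the bottles and the beaker where they are.

Things in the scene. Friction and masses are not known exactly. Their poses are not given: they have to be found in the camera images.
- furnace: Compact bench tube furnace, fixed: white control box 200 x 120 mm, 55 mm high, under a grey steel barrel 92 mm in diameter, 120 mm long, top 156 mm above the bench. Origin on the bench under the barrel's middle. Its y axis runs along the bore from the covered mouth (y = -60 mm) to the open far end (+60 mm); z is up; -x is the control-panel side.
- bore_mouth (a point): Centre of the bore's mouth, in the plane of the end plate; axes as the furnace's (y points into the bore). The bore is level and straight through, 29 mm in diameter, 120 mm long, its axis 110 mm above the bench.
- bore_exit (a point): Centre of the bore's open far end, on its axis; axes as the furnace's. From here a half-round steel cradle carries on the bottom of the bore for 105 mm, to a low end stop.
- cover (a joint): Turn of the dust cover on its single pin, rad: 0 = level across the mouth (it may start a little raised); grows as the knob end swings up and over towards the furnace's +x; 2.1 = fully open, at its stop. The pin is stiff (1 to 2 N at the knob), so the cover stays where it is left. Past 1.6 the mouth is quite clear.
- cover_pin (a point): Head of the cover's pin, level with the bore axis and 44 mm to the furnace's +x of it. The cover turns about the furnace's y axis through this point. The cover is a steel plate 3 mm thick, outer face 6 mm off the end plate: a 44 mm disc over the mouth on an arm 15 mm wide from pin to knob.
- cover_knob (a point): Middle of the cover's knob: a black round peg 12 mm in diameter, 32 mm long, standing out from the cover plate along the furnace's -y (free end 38 mm from the end plate), 86 mm from the pin's axis. Closed, it is level with the bore axis and 42 mm to the furnace's -x of it.
- liner_center (a point): Middle of the spent liner: a loose white ceramic tube 70 mm long, 26 mm outside and 16 mm inside diameter, about 70 g, lying along the bore, hidden somewhere inside it at the start. Its y axis is its length. In the bore or on the cradle its axis is 108.5 mm above the bench.
- rod_center (a point): Middle of the pusher rod's 200 mm length, on its axis; its y axis points from handle to head. Steel shaft 12 mm in diameter, about 140 g in all. It lies level on the bench, axis 12 mm up, and does not roll. At the start the handle is under the riser and only some 80 to 90 mm of the head end sticks out.
- rod_handle (a point): Middle of the rod's square wooden handle, 24 x 24 mm and 72 mm long, 64 mm behind the rod's middle; axes as the rod's. The handle does not fit into the bore: with its front shoulder (36 mm ahead of this point) against the mouth, the head stands 8 mm out of the far end.
- rod_tip (a point): Centre of the front face of the rod's round steel head (24 mm in diameter, 15 mm long, bevelled front edge), 100 mm ahead of the rod's middle; axes as the rod's.
- riser_edge (a point): Middle of the front edge of a low white riser shelf, fixed, 300 x 160 mm, top 82 mm and underside 70 mm above the bench; the rod sticks out from under this edge, and y points level out of the shelf. A test-tube rack and a jar stand on its rear half, up to 200 mm above the bench.
- wash_bottle: White plastic wash bottle with a bent spout, 75 mm in diameter, 226 mm high; bystander. Origin under its centre.
- detergent_bottle: Amber waisted bottle with white cap, 76 mm in diameter, 198 mm high; bystander. Origin under its centre.
- beaker: Glass beaker, 72 mm in diameter, 90 mm high; bystander. Origin under its centre.
Mind the look-alikes: they are no part of the job. Of the things that look like the part that bears rod_center, the largest one is meant.

How it is judged:
By the outcome, as a careful person would: the job done as asked, in the order asked, and still so for the second after the job is handed in, with the robot touching nothing.
It also fails if it takes over 67 s, if anything falls off the work surface, if the arm or the gripper's body presses on something with over 40 N, if the wrist force passes 120 N, or if a joint passes its speed limit or range.

## Working session

There is one attempt and no reset: what is moved stays moved. The work goes in short steps, Python scripts to look and compute and a tool call to move; the robot and the scene stay as the last step left them, time stands still between calls to the robot, and variables do not carry over. Pictures are saved under pics/ and viewed, at most 10 in all, crops included, and the job is handed in when it is done.

Besides the shell and the picture viewer there is one more tool, called as name(argument=value, ...) on one line, values as JSON. arm_command: Moves the arm, as the interface text tells. Scaled input: -1 to 1 covers 100 mm each way for a shift and pi rad each way for a turn. Its arguments: {"type":"object","properties":{"motion":{"type":"string"},"squeeze":{"type":"number"}},"required":["motion"]}

```bash
mkdir -p pics
python3 - <<'E'
from workcell import bot, imaging
import cv2, numpy as np
for n in ("scene","top"):
    im=imaging.grab_frame(n); c=imaging.calibration(n)
    cv2.imwrite(f"pics/{n}0.png",cv2.cvtColor(im,cv2.COLOR_RGB2BGR))
    print(n,{k:(np.round(v,4).tolist()) for k,v in c.items()})
print(bot.observe())
E
```

```text
scene {'fx': 439.8748, 'fy': 439.8748, 'cx': 281.7615, 'cy': 206.1146, 'view': [[-0.7391, 0.6735, 0.0092, 0.3945], [-0.4798, -0.5361, 0.6946, 0.1834], [0.4728, 0.5089, 0.7194, -1.7347], [0.0, 0.0, 0.0, 1.0]]}
top {'fx': 525.4364, 'fy': 525.4364, 'cx': 282.1469, 'cy': 213.4178, 'view': [[-0.0022, -1.0, -0.0061, -0.0084], [0.998, -0.0026, 0.0627, -0.5215], [-0.0627, -0.0059, 0.998, -1.4391], [0.0, 0.0, 0.0, 1.0]]}
{'time': 0.1, 'joint_positions': array([-1.40633697e+00,  3.81148080e-01,  1.29813386e+00,  8.63852073e-06,
        1.46359846e+00, -2.15271384e-01]), 'dq': array([-0.00124469, -0.00091701, -0.00140004,  0.00067628,  0.00238859,
       -0.00046186]), 'joint_efforts': array([ 5.43106114e-03, -4.38646817e+01, -2.24913025e+01,  7.14639458e-02,
        3.42143944e-02, -4.90764660e-05]), 'ee_pos': array([ 0.20384321, -0.51057363,  0.2382063 ]), 'tcp_rot': array([ 9.82029537e-01,  1.88726190e-01,  2.06491731e-05, -6.43552319e-04]), 'force': array([ 0.16792296, -0.19817883, -0.23375782]), 'ft_torque': array([ 0.05319198, -0.00984254,  0.03950048]), 'gripper_force': 0.0, 'finger_gap': 0.08845723168247877}
```

View pics/top0.png

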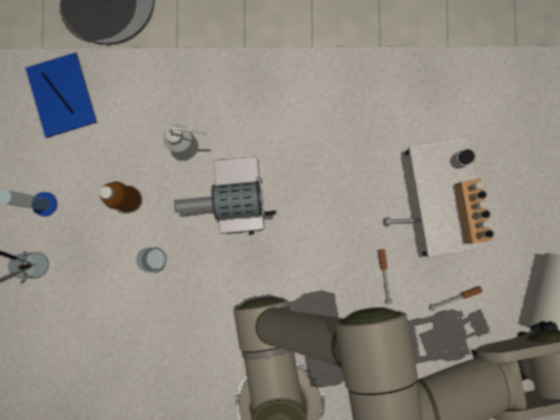

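View pics/scene0.png

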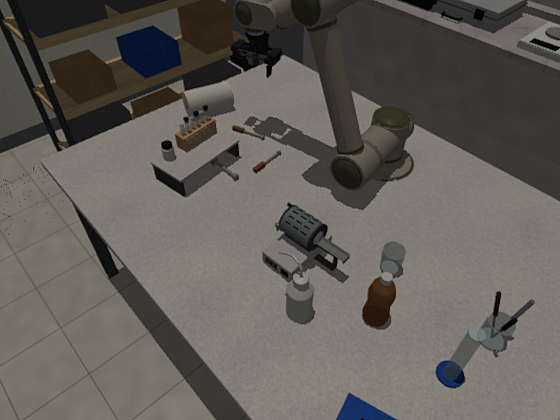

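The top view shows the furnace at about (238,200), with the cradle to the left (world +y) and the mouth to the right. The rod head is at (388,221), left of the riser.

Candidates for the rod:
- **(388–420,221):** steel shaft with a round head, sticking out from under the riser.
- **(385,275) and (455,298):** small tools with orange handles, lying free.

The first fits, because it is the only one partly under the riser. I'll confirm it in an enlarged crop.

Run:
```python
import cv2, numpy as np
t=cv2.imread("pics/top0.png");s=cv2.imread("pics/scene0.png")
f=lambda im,x,y,w,h:cv2.resize(im[y:y+h,x:x+w],(400,300),interpolation=cv2.INTER_CUBIC)
a=np.hstack([f(t,165,140,120,90+15)[:, :],f(t,370,130,140,105)])
b=np.hstack([f(s,240,190,130,98),f(s,150,110,160,120)])
cv2.imwrite("pics/crop1.png",np.vstack([a,b]))
```

```text
(no output)
```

View pics/crop1.png

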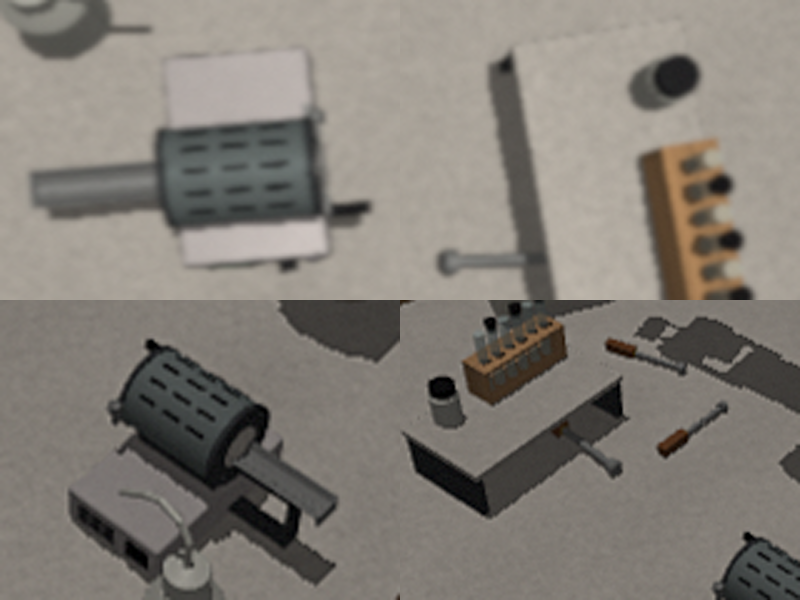

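The crop confirms it: the piece under the riser is the thick steel shaft with a round head and the wooden handle inside. The two free ones are smaller and thinner. The cover knob sticks out at the mouth on the robot's side (world -x), so furnace +x is roughly world +x.

```bash
cat > geo.py <<'E'
import numpy as np
from workcell import bot, imaging
def ray(c,u,v):
    V=np.array(c["view"]);R=V[:3,:3];o=-R.T@V[:3,3]
    d=R.T@np.array([(u-c["cx"])/c["fx"],-(v-c["cy"])/c["fy"],-1.]);return o,d
def onz(c,u,v,z):
    o,d=ray(c,u,v);return o+d*(z-o[2])/d[2]
def proj(c,P):
    V=np.array(c["view"]);P=np.atleast_2d(P);q=P@V[:3,:3].T+V[:3,3]
    return np.c_[c["cx"]-c["fx"]*q[:,0]/q[:,2],c["cy"]+c["fy"]*q[:,1]/q[:,2]]
E
python3 - <<'E'
from geo import *
np.set_printoptions(precision=4,suppress=True)
c=imaging.calibration("top")
for n,u,v,z in [("ul",214.5,160.3,.055),("ur",257.4,156.8,.055),("lr",263.1,230,.055),("ll",220.5,233.5,.055),("barrel top mid",238.2,200.6,.13),("cradle end",174.6,206.5,.1),("cr start",213,204,.1),("knob end",275.5,212.5,.11),
 ("pinhead",260.5,180,.11),("tip",383.3,221.7,.012),("shaft",413,221,.012),("edge1",410.3,147.5,.082),("edge2",423.5,235,.082),
 ("wash",180,145,.0),("amber",122,197,.0),("beaker",153,260,0)]:
    print(n,onz(c,u,v,z))
print(imaging.calibration("wrist"))
E
```

```text
ul [0.664  0.1735 0.055 ]
ur [0.6732 0.057  0.055 ]
lr [0.4744 0.0415 0.055 ]
ll [0.4653 0.1562 0.055 ]
barrel top mid [0.5475 0.102  0.13  ]
cradle end [0.5351 0.2711 0.1   ]
cr start [0.5413 0.1707 0.1   ]
knob end [0.518 0.007 0.11 ]
pinhead [0.6028 0.0459 0.11  ]
tip [ 0.498 -0.29   0.012]
shaft [ 0.4997 -0.3722  0.012 ]
edge1 [ 0.6922 -0.3516  0.082 ]
edge2 [ 0.4594 -0.3822  0.082 ]
wash [0.7171 0.2788 0.    ]
amber [0.5699 0.4407 0.    ]
beaker [0.3932 0.351  0.    ]
{'fx': 339.7006995881915, 'fy': 339.7006995881915, 'cx': 275.4097350259054, 'cy': 206.9391811311212, 'view': array([[ 0.3715, -0.9284, -0.0022, -0.5498],
       [ 0.8781,  0.3522, -0.3238,  0.0477],
       [ 0.3014,  0.1184,  0.9461, -0.3925],
       [ 0.    ,  0.    ,  0.    ,  1.    ]])}
```

arm_command(motion="0.5 -0.44 0 0 -1; 1 -0.88 0 0 -1; 1 -0.88 0 0 -1; 1 -0.88 0 0 -1")

```text
time: 0.5
ee_pos: [0.2654, -0.3888, 0.239]
tcp_rot: [0.982, 0.19, 0.0, -0.0]
force: [-0.4, 0.1, 0.3]
finger_gap: 0.088
gripper_force: 0.0
```

arm_command(motion="0.35 -0.3 0 0 -1; 0.7 -0.6 0 0 -1; 1 -0.88 0 0 -1; 1 -0.88 0 0 -1")

```text
time: 0.9
ee_pos: [0.3253, -0.2704, 0.2388]
tcp_rot: [0.982, 0.191, 0.0, -0.0]
force: [-0.6, -0.7, -0.0]
finger_gap: 0.0879
gripper_force: 0.0
```

arm_command(motion="0.35 -0.3 0 0 -1; 0.7 -0.6 0 0 -1; 1 -0.88 0 0 -1; 1 -0.88 0 0 -1")

```text
time: 1.3
ee_pos: [0.3858, -0.1522, 0.2387]
tcp_rot: [0.982, 0.191, 0.0, -0.0]
force: [-0.2, -0.2, 0.1]
finger_gap: 0.0881
gripper_force: 0.0
```

arm_command(motion="0.35 -0.3 0 0.04 -1; 0.7 -0.6 0 0.08 -1; 1 -0.88 0 0.13 -1; 1 -0.88 0 0.18 -1; 1 -0.88 0 0.22 -1; 1 -0.88 0 0.27 -1; 1 -0.88 0 0.31 -1; 1 -0.88 0 0.36 -1; 1 -0.88 0 0.4 -1; 1 -0.88 0 0.4 -1")

```text
time: 2.3
ee_pos: [0.4453, -0.0372, 0.2385]
tcp_rot: [0.905, -0.426, -0.0, 0.0]
force: [0.2, 0.1, -0.0]
finger_gap: 0.088
gripper_force: 0.0
```

Run:
```python
from geo import *
import cv2,pickle
s=bot.observe();c=imaging.calibration("wrist");im=imaging.grab_frame("wrist")
pickle.dump(c,open("w1.pkl","wb"))
print(s["time"],s["ee_pos"],s["tcp_rot"],s["joint_positions"])
cv2.imwrite("pics/w1.png",cv2.cvtColor(im,cv2.COLOR_RGB2BGR))
```

```text
2.3 [ 0.44532193 -0.03721005  0.23854341] [ 9.04809011e-01 -4.25817581e-01 -5.35623732e-05  1.95908049e-04] [-3.49209133e-01  1.99514844e-01  1.56291257e+00 -3.87593352e-04
  1.37930741e+00  2.10139159e+00]
```

View pics/w1.png

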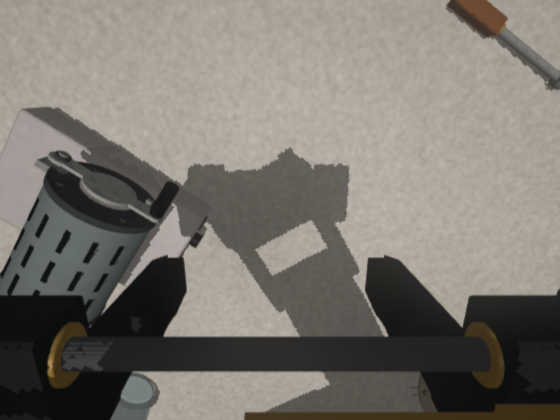

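The wrist view shows the pin head at (60,157). The knob's root is at (155,212) and its free end at (171,187). The box's top corners are near (23,108) and (208,216).

Run:
```python
from geo import *
import pickle
from scipy.optimize import least_squares
np.set_printoptions(precision=4,suppress=True)
w=pickle.load(open("w1.pkl","rb"));t=imaging.calibration("top")
def pts(p):
    ox,oy,a,th,b=p;R=np.array([[np.cos(a),-np.sin(a),0],[np.sin(a),np.cos(a),0],[0,0,1]])
    k=lambda y:[.044-.086*np.cos(th),y,.11+.086*np.sin(th)]
    L=[[.044,-.068,.11],k(-.097),k(-.066)]
    B=[[b-.1,.06,.055],[b+.1,.06,.055],[b+.1,-.06,.055],[b-.1,-.06,.055]]
    f=lambda X:np.array(X)@R.T+[ox,oy,0]
    return f(L),f(B),f([[0,.165,.1]])
W=np.array([[60,157],[171,187],[155,212]]);T=np.array([[220.5,233.5],[214.5,160.3],[257.4,156.8],[263.1,230],[174.6,206.5]])
def res(p):
    L,B,C=pts(p);return np.r_[(proj(w,L)-W).ravel()/2,(proj(t,np.r_[B,C])-T).ravel()]
r=least_squares(res,[.548,.104,.087,.1,.02]);print(r.x,res(r.x))
ox,oy,a,th,b=r.x;print("mouth",ox+.06*np.sin(a),oy-.06*np.cos(a));print(pts(r.x)[0])
```

```text
[0.5498 0.1078 0.0863 0.0472 0.0194] [ 1.5466 -1.7447  0.4038 -1.2135 -0.4895  0.7747 -1.6522  0.3865 -1.6051
  0.1928 -0.4911 -0.2257  0.1542 -0.064  -0.3947 -0.1847]
mouth 0.5549321744872617 0.04801967736029825
[[0.5995 0.0438 0.11  ]
 [0.5164 0.0075 0.1141]
 [0.5137 0.0384 0.1141]]
```

arm_command(motion="0.03 -0.44 0 -0.045 -1; 0.03 -0.88 0 -0.09 -1; 0.03 -0.88 0 -0.14 -1; 0.03 -0.88 0 -0.19 -1; 0.03 -0.88 0 -0.24 -1; 0.03 -0.88 0 -0.285 -1; 0.03 -0.88 0 -0.33 -1; 0.03 -0.88 0 -0.38 -1; 0.03 -0.88 0 -0.425 -1; 0.03 -0.88 0 -0.47 -1; 0.03 -0.88 0 -0.52 -1; 0.03 -0.88 0 -0.57 -1; 0.03 -0.88 0 -0.615 -1; 0.03 -0.88 0 -0.66 -1; 0.03 -0.88 0 -0.71 -1; 0.03 -0.88 0 -0.755 -1; 0.03 -0.88 0 -0.807 -1; 0.03 -0.88 0 -0.807 -1")

```text
time: 4.15
ee_pos: [0.5147, 0.0176, 0.2385]
tcp_rot: [0.674, 0.739, -0.0, -0.0]
force: [0.9, 0.1, 0.9]
finger_gap: 0.0884
gripper_force: 0.0
```

arm_command(motion="0 0 0.3 0 -0.4; 0 0 0.6 0 -0.4; 0 0 0.75 0 -0.4")

```text
time: 4.45
ee_pos: [0.5138, 0.018, 0.1615]
tcp_rot: [0.676, 0.737, -0.001, -0.001]
force: [-0.4, -0.3, 0.3]
finger_gap: 0.0665
gripper_force: 0.0
```

Run:
```python
from geo import *
import cv2,pickle
s=bot.observe();c=imaging.calibration("wrist");im=imaging.grab_frame("wrist")
pickle.dump(c,open("w2.pkl","wb"))
print(s["time"],s["ee_pos"],s["tcp_rot"],s["joint_positions"],s["finger_gap"])
print(proj(c,[[.5164,.0075,.114],[.5156,.0165,.114]]))
cv2.imwrite("pics/w2.png",cv2.cvtColor(im,cv2.COLOR_RGB2BGR))
```

```text
4.45 [0.51377697 0.01799656 0.1615219 ] [ 0.67605457  0.73685002 -0.00082761 -0.00125774] [-1.95530037e-01  3.92374550e-01  1.52077423e+00 -1.12130499e-04
  1.23145322e+00 -2.81496891e-01] 0.06645595477565204
[[281.20986958 248.1598242 ]
 [281.26371463 235.00368781]]
```

View pics/w2.png

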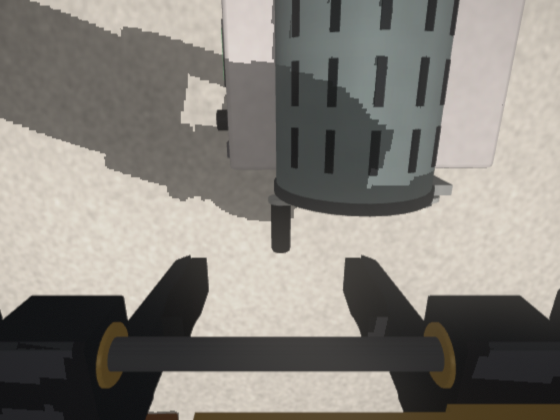

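The knob is at column 281, rows 200–251, centred between the fingers and within 2 mm of the fit. I'll go down and grip it.

arm_command(motion="-0.02 0.02 0.27 0 -0.4; -0.02 0.02 0.54 0 -0.2; -0.02 0.02 0.54 0 0.3; -0.02 0.02 0.54 0 0.75; -0.02 0.02 0.54 0 0.8; -0.02 0.02 0.54 0 0.8; -0.02 0.02 0.54 0 0.8", squeeze=15)

```text
time: 5.2
ee_pos: [0.517, 0.0165, 0.1106]
tcp_rot: [0.675, 0.737, 0.0, 0.001]
force: [1.0, 0.6, -0.6]
finger_gap: 0.0156
gripper_force: 0.0
```

arm_command(motion="0 0 0 0 1; 0 0 0 0 1; 0 0 0 0 1; 0 0.009 -0.088 0 1; 0 0.026 -0.172 0 1; 0 0.051 -0.254 0 1; 0 0.085 -0.333 0 1; 0 0.126 -0.409 0 1; 0 0.174 -0.48 0 1; 0 0.23 -0.546 0 1; 0 0.292 -0.606 0 1; 0 0.359 -0.659 0 1; 0 0.431 -0.705 0 1; 0 0.431 -0.705 0 1", squeeze=15)

```text
time: 6.6
ee_pos: [0.5581, 0.0203, 0.1849]
tcp_rot: [0.675, 0.738, -0.001, 0.0]
force: [-21.0, -1.2, 32.1]
finger_gap: 0.0098
gripper_force: 19.7
```

arm_command(motion="0 -0.02 -0.045 0 1; 0 0.07 -0.093 0 1; 0 0.168 -0.13 0 1; 0 0.268 -0.154 0 1; 0 0.37 -0.166 0 1; 0 0.474 -0.167 0 1; 0 0.474 -0.167 0 1", squeeze=10)

```text
time: 7.3
ee_pos: [0.6099, 0.0251, 0.2015]
tcp_rot: [0.675, 0.738, 0.004, 0.004]
force: [0.9, 3.2, 19.2]
finger_gap: 0.0004
gripper_force: 9.6
```

The fingers shut fully, so the knob slipped out of a grip that was too shallow. I'll rise and look.

arm_command(motion="0 0 -0.4 0 0.6; 0 0 -0.6 0 -0.2; 0 0 -0.6 0 -0.4")

```text
time: 7.6
ee_pos: [0.6078, 0.0246, 0.2607]
tcp_rot: [0.675, 0.737, 0.002, 0.003]
force: [0.8, 0.4, 0.9]
finger_gap: 0.0223
gripper_force: 0.0
```

Run:
```python
from geo import *
import cv2,pickle
s=bot.observe();c=imaging.calibration("wrist");im=imaging.grab_frame("wrist")
pickle.dump(c,open("w3.pkl","wb"))
print(s["time"],s["ee_pos"],s["tcp_rot"],s["finger_gap"],s["force"])
a=.0863
for th in np.arange(.9,2.2,.1):
    x=.044-.086*np.cos(th);y=-.098;print(round(th,2),proj(c,[.5498+x*np.cos(a)-y*np.sin(a),.1078+x*np.sin(a)+y*np.cos(a),.11+.086*np.sin(th)]).round(0))
cv2.imwrite("pics/w3.png",cv2.cvtColor(im,cv2.COLOR_RGB2BGR))
```

```text
7.6 [0.6078232  0.02456664 0.26066009] [0.67539863 0.73744462 0.00204932 0.00281441] 0.022331241584019387 [0.77860826 0.42168321 0.86981168]
0.9 [[195. 226.]]
1.0 [[203. 228.]]
1.1 [[213. 231.]]
1.2 [[223. 233.]]
1.3 [[234. 234.]]
1.4 [[246. 235.]]
1.5 [[259. 236.]]
1.6 [[271. 236.]]
1.7 [[284. 236.]]
1.8 [[296. 235.]]
1.9 [[308. 233.]]
2.0 [[319. 232.]]
2.1 [[329. 229.]]
2.2 [[338. 227.]]
```

View pics/w3.png

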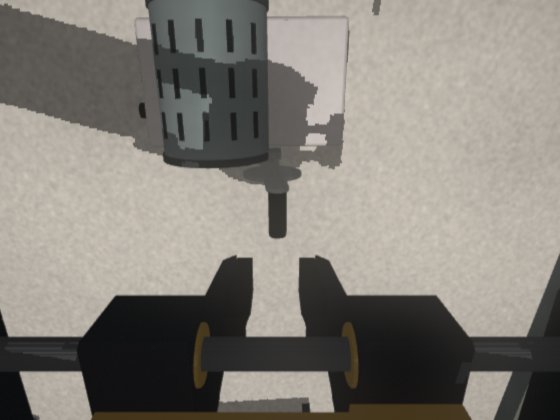

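The knob is at column 277 with its end at row 238, so the cover is at about 1.64 rad and stayed there. I'll straddle the knob and push it to the stop with one finger.

arm_command(motion="0 0 0 0 0.1; 0 0 0.3 0 0.1; 0 0 0.6 0 0.1; 0 0 0.8 0 0.1; 0 0.1 0.8 0 0.1; 0 0.2 0.8 0 0.1; 0 0.3 0.84 0 0.1; 0 0.4 0.89 0 0.1; 0 0.48 0.93 0 0.1; 0 0.54 0.95 0 0.1; 0 0.56 0.95 0 0.1; 0 0.56 0.95 0 0.1")

```text
time: 8.85
ee_pos: [0.6607, 0.0294, 0.1605]
tcp_rot: [0.675, 0.737, -0.002, -0.003]
force: [-10.2, -0.9, -2.5]
finger_gap: 0.0396
gripper_force: 5.0
```

The force of -10 N at the expected knob position shows the cover is against its stop. Next I'll retreat and go to the rod.

arm_command(motion="0 -0.1 0 0 0.1; 0 -0.1 -0.5 0 0.1; 0 -0.1 -0.9 0 -0.3; -0.3 -0.3 -0.9 0 -0.6; -0.65 -0.6 -0.9 0 -0.6; -1 -0.9 -0.9 0 -0.6")

```text
time: 9.45
ee_pos: [0.581, -0.0789, 0.252]
tcp_rot: [0.675, 0.738, 0.0, 0.0]
force: [1.2, -0.4, -0.5]
finger_gap: 0.0691
gripper_force: 0.0
```

arm_command(motion="-0.35 -0.35 0 0 -0.6; -0.7 -0.7 0 0 -0.6; -1 -0.95 0 0 -0.6; -1 -0.95 0 0 -0.6")

```text
time: 9.85
ee_pos: [0.494, -0.1892, 0.2523]
tcp_rot: [0.677, 0.736, -0.0, 0.0]
force: [0.7, 0.5, 0.1]
finger_gap: 0.0708
gripper_force: 0.0
```

arm_command(motion="-0.4 0 0.2 0 -0.6; -0.8 0 0.4 0.01 -0.6; -1 0 0.6 0.02 -0.6; -1 0 0.6 0.02 -0.6; -1 0 0.6 0.02 -0.6")

```text
time: 10.35
ee_pos: [0.5049, -0.2851, 0.1921]
tcp_rot: [0.698, 0.716, 0.0, -0.0]
force: [0.2, 0.4, 0.7]
finger_gap: 0.0707
gripper_force: 0.0
```

Run:
```python
from geo import *
import cv2,pickle
s=bot.observe();c=imaging.calibration("wrist");im=imaging.grab_frame("wrist")
pickle.dump(c,open("w4.pkl","wb"))
print(s["time"],s["ee_pos"],s["tcp_rot"],s["finger_gap"],s["force"])
cv2.imwrite("pics/w4.png",cv2.cvtColor(im,cv2.COLOR_RGB2BGR))
```

```text
10.35 [ 0.50492787 -0.2850511   0.19205781] [ 6.98039944e-01  7.16058760e-01  1.88707265e-04 -2.30951842e-04] 0.07073768888702966 [0.16362731 0.39903681 0.67640676]
```

View pics/w4.png

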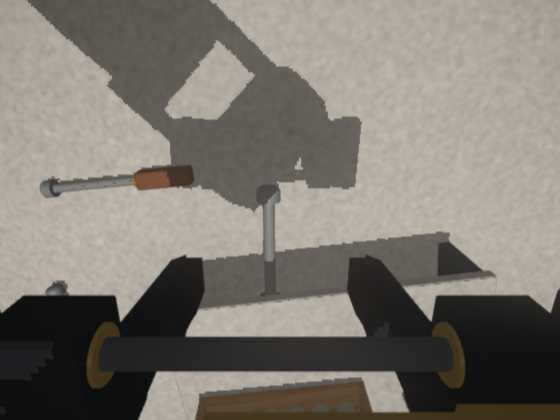

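The wrist view shows the rod's head front at (268,187), the shaft running down to (269,285), and the riser edge at about (270,299).

Run:
```python
from geo import *
import pickle
np.set_printoptions(precision=4,suppress=True)
c=pickle.load(open("w4.pkl","rb"))
tip=onz(c,268,188,.012);sh=onz(c,269.5,285,.012);e=onz(c,270,299,.082)
d=tip-sh;print(tip,sh,e,np.degrees(np.arctan2(d[1],d[0])))
s=bot.observe();ang=2*np.arctan2(*s["tcp_rot"][[1,0]]);print(np.degrees(ang))
x=np.array([np.cos(ang),np.sin(ang)]);y=np.array([x[1],-x[0]])
g=tip-.03*d/np.linalg.norm(d);D=(g-s["ee_pos"]);print(g,D[:2]@x,D[:2]@y,-D[2])
```

```text
[ 0.4958 -0.2937  0.012 ] [ 0.4996 -0.4046  0.012 ] [ 0.5007 -0.3755  0.082 ] 91.9648627868695
91.50662030821812
[ 0.4968 -0.3236  0.012 ] -0.03867133097488762 -0.009328714400845473 0.180810791704939
```

arm_command(motion="-0.37 -0.09 0.4 0 -0.4; -0.37 -0.09 0.8 0 -0.2; -0.37 -0.09 1 0 -0.2; -0.37 -0.09 1 0 -0.2")

```text
time: 10.8
ee_pos: [0.4962, -0.3212, 0.0906]
tcp_rot: [0.698, 0.716, 0.0, -0.002]
force: [0.3, 0.3, -0.0]
finger_gap: 0.0529
gripper_force: 0.0
```

arm_command(motion="0 0 0.4 0 -0.2; 0 0 0.8 0 -0.2; 0 0 0.9 0 0; 0 0 0.9 0 1; 0 0 0.9 0 1; 0 0 0.9 0 1; 0 0 0.9 0 1; 0 0 0.9 0 1; 0 0 0.9 0 1", squeeze=30)

```text
time: 11.7
ee_pos: [0.4969, -0.3232, 0.0031]
tcp_rot: [0.698, 0.716, -0.0, 0.001]
force: [-1.1, 1.6, 6.8]
finger_gap: 0.0107
gripper_force: 30.0
```

arm_command(motion="0.1 0 0 0 1; 0.25 0 0 0 1; 0.4 0 0 0 1; 0.6 0 0 0 1; 0.8 0 0 0 1; 1 0 0 0 1")

```text
time: 12.3
ee_pos: [0.4948, -0.2232, 0.0031]
tcp_rot: [0.698, 0.716, -0.0, 0.002]
force: [0.2, -5.3, 5.7]
finger_gap: 0.0108
gripper_force: 30.0
```

arm_command(motion="0.2 0 0 0 1; 0.4 0 0 0 1; 0.6 0 0 0 1; 0.75 0 0 0 1; 0.85 0 0 0 1; 0.85 0 0 0 1; 0.85 0 0 0 1; 0.85 0 0 0 0.3; 0.85 0 0 0 0.1; 0.85 0 -0.4 0 0.1; 0.85 0 -0.8 0 0.1")

```text
time: 13.4
ee_pos: [0.4911, -0.1376, 0.0821]
tcp_rot: [0.698, 0.716, -0.001, -0.002]
force: [1.5, -0.6, -0.3]
finger_gap: 0.0391
gripper_force: 0.0
```

arm_command(motion="-0.4 0 -0.3 0 0.1; -0.8 0 -0.6 0 0.1; -1 0 -0.8 0 0.1; -1 0 -0.8 0 0.1; -1 0 -0.8 0 0.1")

```text
time: 13.9
ee_pos: [0.4938, -0.2373, 0.1611]
tcp_rot: [0.699, 0.716, 0.0, -0.001]
force: [0.2, 0.7, -0.4]
finger_gap: 0.0396
gripper_force: 0.0
```

Run:
```python
from geo import *
import cv2,pickle
s=bot.observe();c=imaging.calibration("wrist");im=imaging.grab_frame("wrist")
pickle.dump(c,open("w5.pkl","wb"))
print(s["time"],s["ee_pos"],s["tcp_rot"],s["finger_gap"],s["force"])
cv2.imwrite("pics/w5.png",cv2.cvtColor(im,cv2.COLOR_RGB2BGR))
```

```text
13.9 [ 0.4938027  -0.23729765  0.16108949] [ 6.98526870e-01  7.15583402e-01  3.69503954e-06 -7.79159361e-04] 0.03955842470257993 [ 0.22406363  0.66140124 -0.42801947]
```

View pics/w5.png

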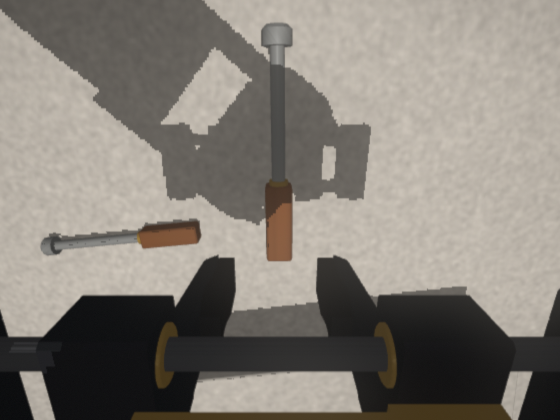

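The rod is out. Its head front is at (277,24), the handle shoulder at (278,183) and the handle rear at (279.5,260).

Run:
```python
from geo import *
import pickle
np.set_printoptions(precision=4,suppress=True)
c=pickle.load(open("w5.pkl","rb"))
rear=onz(c,279.5,261,.012);sh=onz(c,278.5,183,.024);tip=onz(c,277,24,.014);
d=tip-rear;d[2]=0;print(rear,sh,tip,np.linalg.norm(d),np.linalg.norm((sh-rear)[:2]),np.degrees(np.arctan2(d[1],d[0])));d/=np.linalg.norm(d)
s=bot.observe();ang=2*np.arctan2(*s["tcp_rot"][[1,0]]);print(np.degrees(ang))
x=np.array([np.cos(ang),np.sin(ang)]);y=np.array([x[1],-x[0]])
for k in(.012,.02):
  g=tip-(.2-k)*d;D=(g-s["ee_pos"]);print(g,D[:2]@x,D[:2]@y,-D[2]);g=rear+k*d;print(g)
```

```text
[ 0.4975 -0.3106  0.012 ] [ 0.4942 -0.2291  0.024 ] [ 0.4896 -0.1049  0.014 ] 0.20586313192366523 0.08154422996718629 92.1947689212124
91.43128836566717
[ 0.4968 -0.2927  0.014 ] -0.05612364314426154 0.0017470181142837744 0.14662689974291926
[ 0.4971 -0.2986  0.012 ]
[ 0.4965 -0.2847  0.014 ] -0.048124353382845854 0.0016404192732507948 0.14662689974291926
[ 0.4968 -0.2906  0.012 ]
```

arm_command(motion="-0.58 0.02 0.4 0 0.1; -0.58 0.02 0.8 0 0.1; -0.58 0.02 0.8 0 0.1")

```text
time: 14.25
ee_pos: [0.4954, -0.2941, 0.076]
tcp_rot: [0.699, 0.716, -0.0, -0.006]
force: [-0.1, 1.0, 0.3]
finger_gap: 0.0397
gripper_force: 0.0
```

arm_command(motion="0 0 0.4 0 0.1; 0 0 0.7 0 0.1; 0 0 0.76 0 0.2; 0 0 0.76 0 1; 0 0 0.76 0 1; 0 0 0.76 0 1; 0 0 0.76 0 1", squeeze=55)

```text
time: 14.95
ee_pos: [0.4983, -0.2959, 0.0074]
tcp_rot: [0.698, 0.716, 0.0, 0.001]
force: [-0.4, 2.0, 6.3]
finger_gap: 0.0235
gripper_force: 55.0
```

```bash
cat > fit.py <<'E'
from geo import *
import pickle,cv2
from scipy.optimize import least_squares
def edges(im,line,rows,w=7):
    g=cv2.GaussianBlur(cv2.cvtColor(im,cv2.COLOR_BGR2GRAY).astype(float),(0,0),1);(u0,v0),(u1,v1)=line;out=[]
    for v in rows:
        u=int(round(u0+(u1-u0)*(v-v0)/(v1-v0)));s=g[v,u-w:u+w+1];d=np.abs(np.gradient(s));k=d.argmax()
        if d[k]>4: out.append((u-w+k+.5,v+.5))
    return out
def dist(c,pts,p):
    x0,a=p;A=np.array([x0,.1078,.11]);n=np.array([-np.sin(a),np.cos(a),0]);r=[]
    for u,v in pts:
        o,d=ray(c,u,v);k=np.cross(d,n);r.append(abs((A-o)@k)/np.linalg.norm(k)-.046)
    return np.array(r)
if __name__=="__main__":
    S=[("w2",((275,10),(276,175)),range(10,175,4)),("w2",((458,10),(437,170)),range(10,170,4)),
       ("w3",((150,20),(163,150)),range(20,150,4)),("w3",((267,20),(268,145)),range(20,145,4))]
    D=[(pickle.load(open(n+".pkl","rb")),edges(cv2.imread(f"pics/{n}.png"),l,r)) for n,l,r in S]
    f=lambda p:np.concatenate([dist(c,e,p) for c,e in D])
    for use in([0,1],[2,3],[0,1,2,3]):
        r=least_squares(lambda p:np.concatenate([dist(*D[i],p) for i in use]),[.55,.086],loss="soft_l1",f_scale=.001);print(use,r.x,[np.median(dist(*D[i],r.x)).round(4) for i in use],[len(D[i][1]) for i in use])
E
python3 fit.py
```

```text
[0, 1] [0.54884165 0.1102602 ] [np.float64(-0.0009), np.float64(-0.0011)] [42, 40]
[2, 3] [0.54850584 0.09611129] [np.float64(-0.0018), np.float64(-0.0014)] [30, 32]
[0, 1, 2, 3] [0.54876798 0.10561752] [np.float64(-0.0011), np.float64(-0.001), np.float64(-0.0018), np.float64(-0.0016)] [42, 40, 30, 32]
```

arm_command(motion="0 0 -0.1 0 1; 0 0 -0.3 0 1; 0 0.1 -0.55 0 1; 0.1 0.3 -0.8 0 1; 0.3 0.5 -0.95 -0.01 1; 0.5 0.7 -0.98 -0.023 1; 0.65 0.8 -0.98 -0.023 1; 0.65 0.8 -0.98 -0.023 1; 0.65 0.8 -0.98 -0.023 1", squeeze=60)

```text
time: 15.85
ee_pos: [0.5756, -0.2289, 0.1037]
tcp_rot: [0.672, 0.74, -0.0, -0.0]
force: [-0.2, -0.0, -1.3]
finger_gap: 0.0237
gripper_force: 60.0
```

Run:
```python
from geo import *
import cv2,pickle
s=bot.observe();c=imaging.calibration("wrist");im=imaging.grab_frame("wrist")
pickle.dump(c,open("w6.pkl","wb"))
ang=2*np.arctan2(*s["tcp_rot"][[1,0]])
print(s["time"],s["ee_pos"],np.degrees(ang),s["finger_gap"],s["force"],s["joint_positions"])
x=np.array([np.cos(ang),np.sin(ang),0])
for dz in(-.004,0.005,.014): print(dz,proj(c,s["ee_pos"]+.188*x+[0,0,dz]))
cv2.imwrite("pics/w6.png",cv2.cvtColor(im,cv2.COLOR_RGB2BGR))
```

```text
15.85 [ 0.57557388 -0.22890036  0.10365162] 95.53885600202086 0.02371748335074952 [-0.16271029 -0.03129762 -1.26795268] [-5.69184457e-01  6.19380128e-01  1.29010433e+00 -4.63214624e-04
  1.23314236e+00 -6.65702054e-01]
-0.004 [[ 281.48834655 -252.0412877 ]]
0.005 [[ 281.92228793 -281.00997706]]
0.014 [[ 282.43618314 -315.31615567]]
```

View pics/w6.png

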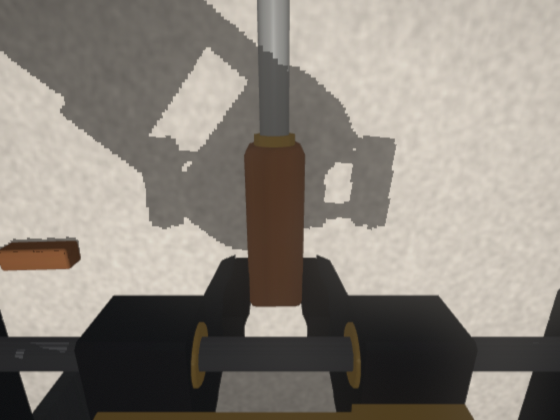

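The rod is held straight in the hand, with its shaft at column 273. The handle's front top edge is at row 143 and about 59 px wide; its rear edge is at row 305 and about 52 px wide. I'll check the pitch from that.

Run:
```python
from geo import *
import cv2,pickle
c=pickle.load(open("w6.pkl","rb"))
p=np.array([.57557,-.2289,.10365]);a=np.radians(95.54);x=np.array([np.cos(a),np.sin(a),0]);y=np.array([x[1],-x[0],0])
for t in(-3,-1.5,0,1.5,3):
    t=np.radians(t);X=x*np.cos(t)+np.array([0,0,np.sin(t)]);Z=-x*np.sin(t)+np.array([0,0,np.cos(t)])
    f=lambda d,w,h,off:proj(c,p+[0,0,.0046]+X*d+Z*h+y*(w+off))[0]
    print(np.degrees(t),f(.060,0,.012,0)[1].round(1),f(.060,.012,.012,0)[0]-f(.060,-.012,.012,0)[0],f(-.012,0,.012,0)[1].round(1),f(-.012,.012,.012,0)[0]-f(-.012,-.012,.012,0)[0], "shaft w@100mm,u",f(.1,.006,0,0)[0]-f(.1,-.006,0,0)[0],f(.1,0,0,0))
im=cv2.imread("pics/w6.png").astype(int)
for r in (2,20,40,150,200,295):
    g=im[r,230:320].sum(1) if r<100 else (im[r,230:320,2]-im[r,230:320,0]); d=np.abs(np.gradient(g.astype(float)))
    print(r,[int(k)+230 for k in np.argsort(d)[-6:]])
print([ (r,im[r,275].tolist()) for r in range(125,160,4)],[ (r,im[r,275].tolist()) for r in range(298,312,2)])
```

```text
-3.0000000000000004 151.9 60.81419600300404 312.1 53.06067105617049 shaft w@100mm,u 30.25722181802098 [280.10344764  46.92391844]
-1.5000000000000002 153.3 61.46355226248383 312.3 52.92613409351705 shaft w@100mm,u 30.83154012871421 [280.17528317  45.80124745]
0.0 154.7 62.11742393151221 312.5 52.7904287994464 shaft w@100mm,u 31.423148588804906 [280.24895944  44.83196751]
1.5000000000000002 156.3 62.775190919360455 312.6 52.6536706453646 shaft w@100mm,u 32.032348344142406 [280.32449562  44.02624602]
3.0000000000000004 158.1 63.43619015751554 312.8 52.51597436474054 shaft w@100mm,u 32.65941691634589 [280.40190707  43.39479174]
2 [255, 288, 290, 257, 289, 256]
20 [259, 288, 290, 256, 257, 289]
40 [290, 258, 253, 252, 289, 257]
150 [247, 304, 302, 245, 246, 303]
200 [244, 305, 303, 304, 246, 245]
295 [300, 248, 302, 250, 301, 249]
[(125, [81, 83, 84]), (129, [80, 83, 84]), (133, [80, 83, 84]), (137, [44, 73, 89]), (141, [41, 73, 90]), (145, [42, 73, 90]), (149, [38, 53, 74]), (153, [38, 54, 78]), (157, [40, 56, 79])] [(298, [41, 55, 79]), (300, [42, 56, 79]), (302, [41, 55, 78]), (304, [41, 56, 78]), (306, [102, 113, 128]), (308, [190, 202, 210]), (310, [194, 205, 214])]
```

arm_command(motion="0.1 0.04 -0.018 0 1; 0.25 0.08 -0.018 0 1; 0.35 0.08 -0.018 0 1; 0.35 0.08 -0.018 0 1; 0.35 0.08 -0.018 0 1")

```text
time: 16.4
ee_pos: [0.5807, -0.1929, 0.1059]
tcp_rot: [0.672, 0.741, -0.0, 0.0]
force: [0.2, -0.5, -0.8]
finger_gap: 0.0236
gripper_force: 60.0
```

Run:
```python
from geo import *
import cv2
s=bot.observe();ang=2*np.arctan2(*s["tcp_rot"][[1,0]]);p=s["ee_pos"]
print(s["time"],p,np.degrees(ang),s["force"])
n=np.array([np.cos(ang),np.sin(ang),0]);im=[];out=[]
for k,(x0,y0) in (("top",(170,150)),("scene",(240,170))):
    f=cv2.cvtColor(imaging.grab_frame(k),cv2.COLOR_RGB2BGR);cv2.imwrite(f"pics/{k}6.png",f);c=imaging.calibration(k)
    print(k,"tip",proj(c,p+.188*n+[0,0,.0046]),"mouth",proj(c,[.557,.047,.11]),"axis exit",proj(c,[.557-.12*.0965,.047+.12*.9953,.11]))
    w,h=(160,110) if k=="top" else (120,83)
    out.append(cv2.resize(f[y0:y0+h,x0:x0+w],(800,550) if 0 else (436,300),interpolation=cv2.INTER_CUBIC)); 
o=np.vstack(out);cv2.imwrite("pics/crop6.png",o)
```

```text
16.4 [ 0.58070956 -0.19291824  0.10585132] 95.59745230998789 [ 0.15216156 -0.48893403 -0.78146665]
top tip [[280.41374301 195.41337396]] mouth [[260.08330355 197.54788359]] axis exit [[214.10259024 202.1187163 ]]
scene tip [[274.16707355 208.20774956]] mouth [[286.74417646 216.61822697]] axis exit [[316.77071971 236.64893221]]
```

View pics/crop6.png

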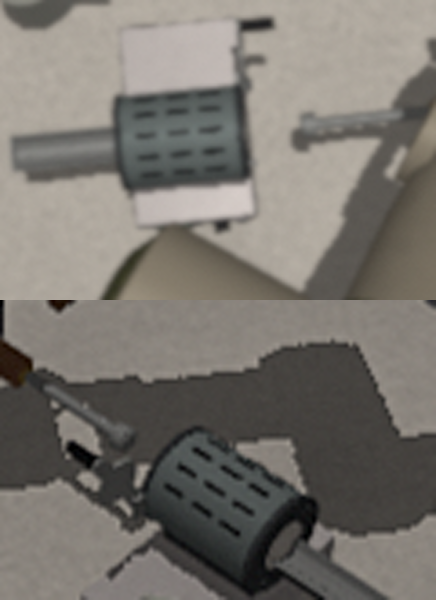

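The cover is open, with its knob at top-crop (250,23). The rod head is in front of the mouth at top-crop (303,130), and the bore axis extends to about row 126 there. I'll measure this numerically.

Run:
```python
import cv2,numpy as np
g=cv2.cvtColor(cv2.imread("pics/top6.png"),cv2.COLOR_BGR2GRAY)
print("cols",list(range(274,320,2)))
for r in range(188,208): print(r,*["%3d"%g[r,c] for c in range(274,320,2)])
for c in (218,226,234,242,250,256): print(c,g[176:226:1,c].tolist())
```

```text
cols [274, 276, 278, 280, 282, 284, 286, 288, 290, 292, 294, 296, 298, 300, 302, 304, 306, 308, 310, 312, 314, 316, 318]
188 168 171 173 171 170 167 167 171 170 168 167 168 168 167 168 166 169 167 169 163 111  87  82
189 168 172 171 169 167 164 166 169 171 167 167 168 167 167 168 164 165 162 157 153 109  91  77
190 168 172 170 161 157 151 163 168 168 166 164 164 163 159 157 154 150 143 138 133 112 104  75
191 168 172 169 149 131 129 156 165 162 156 153 154 149 140 136 134 129 127 127 128 122 115  78
192 167 170 166 134 115 117 145 151 144 138 135 130 129 128 130 128 124 125 129 131 127 115  77
193 168 171 166 130 120 122 129 130 129 128 128 125 124 127 132 131 124 121 122 120 114  99  73
194 169 171 167 136 131 132 128 124 125 130 132 127 123 121 120 117 115 114 117 105  96  87  77
195 169 170 165 136 136 138 130 125 122 122 122 118 115 113 113 101 104 107 119 101  90  87  85
196 167 165 151 125 130 130 122 119 115 120 121 108 105 110 113  91  93  96 104  94  89  89  87
197 166 157 123 104 117 119 117 119 112 123 127 100  94  98 100  86  87  87  90  89  88  88  89
198 167 147  99  90
[... 1618 characters left out ...]
92, 192, 191]
242 [185, 184, 184, 183, 181, 165, 131, 91, 73, 79, 89, 93, 93, 88, 90, 99, 103, 106, 109, 110, 109, 106, 107, 114, 117, 114, 111, 107, 103, 99, 98, 96, 96, 94, 90, 85, 78, 73, 71, 68, 74, 95, 134, 174, 191, 194, 194, 195, 195, 196]
250 [187, 187, 187, 186, 176, 146, 103, 73, 73, 86, 93, 93, 89, 77, 83, 98, 105, 108, 108, 102, 85, 85, 104, 114, 114, 112, 107, 93, 72, 66, 84, 94, 94, 89, 76, 57, 55, 67, 69, 74, 90, 119, 158, 187, 198, 200, 200, 200, 201, 201]
256 [134, 146, 151, 145, 122, 86, 62, 59, 62, 67, 68, 70, 72, 75, 79, 84, 88, 91, 95, 101, 105, 106, 104, 101, 97, 96, 99, 99, 97, 96, 93, 92, 91, 88, 85, 81, 76, 71, 69, 78, 99, 139, 183, 202, 204, 206, 205, 203, 203, 202]
```

Run:
```python
from fit import *
c=imaging.calibration("top");g=cv2.cvtColor(cv2.imread("pics/top6.png"),cv2.COLOR_BGR2GRAY).astype(float)
def cross(col,r0,r1):
    s=g[r0:r1,col];k=np.abs(np.gradient(s));k=k*(k>8);return (col+.5,r0+.5+(k*np.arange(r1-r0)).sum()/k.sum())
T=[cross(u,178,190) for u in range(220,252,3)];B=[cross(u,213,224) for u in range(226,254,3)]
r=least_squares(lambda p:np.r_[dist(c,T,p),dist(c,B,p)],[.55,.09],loss="soft_l1",f_scale=.001)
print(r.x,np.median(dist(c,T,r.x)),np.median(dist(c,B,r.x)),"x at mouth",r.x[0]+.06*np.tan(r.x[1]))
```

```text
[0.54721284 0.08076089] -0.001043012945716952 -0.0006607379226598008 x at mouth 0.5520690534331469
```

arm_command(motion="0.2 -0.04 0 0.003 1; 0.4 -0.04 0 0.003 1; 0.48 -0.04 0 0.003 1; 0.54 -0.04 0 0.003 1; 0.6 -0.04 0 0.003 1; 0.6 -0.04 0 0.003 1")

```text
time: 17.1
ee_pos: [0.571, -0.1334, 0.1057]
tcp_rot: [0.675, 0.738, 0.0, -0.0]
force: [0.5, -0.2, -1.0]
finger_gap: 0.0232
gripper_force: 60.0
```

arm_command(motion="0.08 0 0 0 1; 0.16 0 0 0 1; 0.24 0 0 0 1; 0.32 0 0 0 1; 0.32 0 0 0 1")

```text
time: 17.6
ee_pos: [0.568, -0.1008, 0.1058]
tcp_rot: [0.675, 0.738, 0.0, -0.0]
force: [0.1, -0.3, -1.2]
finger_gap: 0.0234
gripper_force: 60.0
```

arm_command(motion="0.1 0 0 0 1; 0.2 0 0 0 1; 0.3 0 0 0 1; 0.38 0 0 0 1; 0.38 0 0 0 1")

```text
time: 18.1
ee_pos: [0.5646, -0.0629, 0.1058]
tcp_rot: [0.675, 0.738, 0.0, -0.0]
force: [-0.2, 0.6, -1.3]
finger_gap: 0.0236
gripper_force: 60.0
```

Run:
```python
from geo import *
import cv2
s=bot.observe();print(s["time"],s["ee_pos"],s["force"],s["ft_torque"])
f=cv2.cvtColor(imaging.grab_frame("top"),cv2.COLOR_RGB2BGR);cv2.imwrite("pics/top7.png",f);cv2.imwrite("pics/w7.png",cv2.cvtColor(imaging.grab_frame("wrist"),cv2.COLOR_RGB2BGR))
g=cv2.cvtColor(f,cv2.COLOR_BGR2GRAY);g0=cv2.cvtColor(cv2.imread("pics/top0.png"),cv2.COLOR_BGR2GRAY)
for r in (202,204,206): print(r,g[r,170:216:2].tolist(),g0[r,170:216:2].tolist())
```

```text
18.1 [ 0.56462527 -0.06290548  0.10580179] [-0.15202174  0.6094386  -1.26127246] [-0.17330185 -0.10165987 -0.00498027]
202 [161, 158, 118, 97, 99, 101, 103, 104, 106, 106, 109, 111, 113, 111, 117, 125, 166, 190, 191, 193, 184, 111, 85] [158, 154, 116, 95, 97, 100, 101, 102, 102, 105, 107, 108, 109, 110, 114, 116, 120, 122, 124, 126, 122, 83, 82]
204 [160, 158, 122, 108, 116, 118, 121, 122, 124, 126, 128, 128, 128, 129, 131, 134, 160, 177, 176, 173, 165, 108, 80] [157, 155, 120, 105, 114, 115, 119, 119, 121, 123, 126, 126, 127, 126, 128, 128, 127, 128, 126, 127, 120, 81, 79]
206 [161, 161, 127, 120, 130, 128, 128, 128, 127, 127, 124, 122, 121, 119, 116, 115, 130, 148, 144, 142, 132, 91, 74] [157, 157, 124, 118, 128, 125, 126, 126, 125, 124, 121, 120, 119, 117, 114, 112, 110, 110, 107, 105, 101, 76, 71]
```

The liner is coming out: its front is at top column 201.5, about 32 mm past the exit. I'll carry on to just short of the knob.

arm_command(motion="0.1 0 0 0 1; 0.2 0 0 0 1; 0.28 0 0 0 1; 0.3 0 0 0 1; 0.3 0 0 0 1")

```text
time: 18.7
ee_pos: [0.5621, -0.0338, 0.1058]
tcp_rot: [0.675, 0.738, 0.0, -0.0]
force: [0.0, -0.4, -0.5]
finger_gap: 0.0237
gripper_force: 60.0
```

arm_command(motion="0 0 0 0 0.6; 0 0 0 0 0.35; 0 0 0 0 0.3; -0.05 0 0 0 0.3; -0.1 0 0 0 0.3; -0.1 0 0 0 0.3; -0.1 0 0 0 1; -0.1 0 0 0 1; -0.1 0 0 0 1; -0.1 0 0 0 1", squeeze=40)

```text
time: 19.7
ee_pos: [0.5633, -0.0442, 0.106]
tcp_rot: [0.675, 0.737, 0.0, 0.0]
force: [0.4, -0.8, 3.9]
finger_gap: 0.0013
gripper_force: 13.1
```

Run:
```python
from geo import *
import cv2
s=bot.observe();print(s["ee_pos"],s["finger_gap"],s["gripper_force"],s["force"])
f=imaging.grab_frame("wrist").astype(int);cv2.imwrite("pics/w8.png",f[:,:,::-1])
m=(f[:,:,0]-f[:,:,2]>25)&(f[:,:,0]>f[:,:,1]+12);m[400:]=0
n,l,st,ce=cv2.connectedComponentsWithStats(m.astype(np.uint8))
print([(st[i].tolist(),ce[i].round(0).tolist()) for i in range(1,n) if st[i][4]>150])
for r in range(150,310,8): 
    q=np.flatnonzero(m[r,220:340]); print(r,(q.min()+220,q.max()+220) if len(q) else None,f[r,275].tolist())
```

```text
[ 0.56325589 -0.04422497  0.10596736] 0.0012755274733626289 13.082453609677032 [ 0.42728019 -0.8153725   3.91606515]
[([245, 109, 70, 163, 9098], [279.0, 183.0]), ([240, 323, 9, 65, 345], [243.0, 356.0]), ([303, 323, 9, 65, 333], [308.0, 355.0])]
150 (np.int64(246), np.int64(313)) [75, 52, 36]
158 (np.int64(247), np.int64(313)) [75, 51, 36]
166 (np.int64(247), np.int64(312)) [75, 51, 36]
174 (np.int64(247), np.int64(312)) [74, 51, 35]
182 (np.int64(248), np.int64(311)) [74, 51, 35]
190 (np.int64(248), np.int64(311)) [75, 52, 36]
198 (np.int64(248), np.int64(311)) [75, 52, 37]
206 (np.int64(249), np.int64(310)) [76, 52, 38]
214 (np.int64(249), np.int64(310)) [76, 52, 37]
222 (np.int64(249), np.int64(309)) [76, 53, 38]
230 (np.int64(250), np.int64(309)) [76, 54, 39]
238 (np.int64(250), np.int64(308)) [76, 54, 39]
246 (np.int64(250), np.int64(308)) [77, 55, 40]
254 (np.int64(253), np.int64(307)) [77, 55, 40]
262 (np.int64(275), np.int64(276)) [74, 53, 40]
270 (np.int64(275), np.int64(276)) [73, 52, 38]
278 None [198, 190, 180]
286 None [191, 183, 173]
294 None [189, 182, 171]
302 None [197, 189, 178][ WARN:0@0.356] global loadsave.cpp:1063 imwrite_ Unsupported depth image for selected encoder is fallbacked to CV_8U.
```

On release the handle sagged about 13 mm onto the mouth's lip, so the fingers closed over its top. I'll open, go lower and grip again.

arm_command(motion="0 0 -0.05 0 0.2; 0 0 -0.05 0 0.2; 0.02 0 0 0 0.2; 0.02 0 0.15 0 0.2; 0.02 0 0.15 0 0.2; 0.02 0 0.15 0 1; 0.02 0 0.15 0 1; 0.02 0 0.15 0 1; 0.02 0 0.15 0 1", squeeze=40)

```text
time: 20.65
ee_pos: [0.5628, -0.0424, 0.0907]
tcp_rot: [0.676, 0.737, -0.0, -0.0]
force: [1.5, -0.9, 2.9]
finger_gap: 0.0268
gripper_force: 36.5
```

arm_command(motion="0.03 0 0 0 1; 0.06 0 0 0 1; 0.09 0 0 0 1; 0.1 0 0 0 1; 0.1 0 0 0 1")

```text
time: 21.15
ee_pos: [0.563, -0.0345, 0.0917]
tcp_rot: [0.675, 0.737, -0.001, 0.003]
force: [1.2, -11.8, 5.6]
finger_gap: 0.0267
gripper_force: 37.2
```

```bash
cat > chk.py <<'E'
from geo import *
import cv2,sys
s=bot.observe();print(s["time"],s["ee_pos"],s["finger_gap"],s["gripper_force"],s["force"],s["ft_torque"])
f=imaging.grab_frame("top");cv2.imwrite(f"pics/top_{sys.argv[1]}.png",f[:,:,::-1]);g=cv2.cvtColor(f,cv2.COLOR_RGB2GRAY)
for r in (202,204): print(r,g[r,172:222].tolist())
c=imaging.calibration("top");n=np.array([-.092,.9958,0])
for k in (.0,.003,.073,.08): print(k,proj(c,np.array([.5545,.047,.1215])+n*(.12+k)))
E
python3 chk.py a
```

```text
21.15 [ 0.5629766  -0.03446801  0.09172654] 0.026719606989626183 37.210194726940244 [  1.20258455 -11.8177605    5.55720565] [-2.01485193 -0.26960668 -0.02029471]
202 [157, 142, 117, 99, 96, 98, 99, 100, 101, 103, 104, 104, 104, 105, 106, 114, 134, 157, 171, 175, 176, 178, 178, 179, 181, 181, 182, 184, 185, 186, 187, 187, 188, 189, 190, 190, 191, 191, 183, 156, 111, 79, 84, 100, 107, 110, 109, 108, 107, 106]
204 [157, 145, 122, 107, 108, 112, 115, 117, 118, 119, 121, 121, 123, 122, 124, 131, 152, 173, 186, 190, 188, 188, 188, 188, 188, 186, 185, 186, 185, 184, 183, 182, 181, 181, 179, 179, 177, 175, 168, 147, 109, 78, 81, 94, 102, 103, 103, 103, 102, 101]
0.0 [[213.47051452 202.50155936]]
0.003 [[212.31057278 202.61158748]]
0.073 [[185.24543511 205.17889429]]
0.08 [[182.53893922 205.43562328]]
```

arm_command(motion="-0.03 0 0 0 1; -0.03 0 -0.06 0 1; -0.03 0 -0.12 0 1; -0.03 0 -0.12 0 1; 0 0 -0.12 0 1; 0.02 0 -0.12 0 1; 0.02 0 -0.12 0 1")

```text
time: 21.9
ee_pos: [0.5616, -0.0298, 0.1025]
tcp_rot: [0.675, 0.738, -0.0, -0.0]
force: [0.1, 0.1, -0.5]
finger_gap: 0.0268
gripper_force: 36.1
```

```bash
python3 chk.py b|head -3
```

```text
21.9 [ 0.56161826 -0.02984986  0.10250871] 0.026781992990695704 36.10284313559532 [ 0.08107741  0.07812842 -0.51813181] [-0.10200803 -0.1128528  -0.05085326]
202 [157, 141, 116, 99, 97, 98, 97, 100, 101, 102, 103, 103, 106, 113, 136, 159, 169, 172, 173, 174, 175, 176, 177, 179, 179, 181, 183, 183, 185, 184, 185, 186, 186, 189, 188, 189, 191, 191, 183, 157, 111, 80, 85, 101, 108, 109, 108, 108, 105, 104]
204 [156, 144, 122, 106, 108, 113, 116, 116, 117, 118, 120, 122, 122, 131, 151, 174, 185, 189, 189, 189, 190, 189, 189, 188, 187, 186, 187, 187, 186, 185, 184, 183, 182, 180, 179, 177, 177, 176, 169, 147, 109, 78, 81, 96, 101, 103, 103, 102, 103, 102]
```

arm_command(motion="0.02 0 0 0 1; 0.04 0 0 0 1; 0.04 0 0 0 1")

```text
time: 22.25
ee_pos: [0.5614, -0.0261, 0.1027]
tcp_rot: [0.675, 0.737, 0.0, -0.0]
force: [0.2, 0.4, -0.0]
finger_gap: 0.0269
gripper_force: 36.1
```

```bash
python3 chk.py c|head -3
```

```text
22.25 [ 0.56141959 -0.02605362  0.10273032] 0.02690985963266071 36.106342524290085 [ 0.23349349  0.43019434 -0.00563793] [-0.04050917 -0.09569196 -0.05310371]
202 [157, 141, 118, 100, 95, 98, 99, 100, 102, 102, 104, 107, 119, 141, 161, 169, 169, 173, 173, 174, 175, 176, 178, 179, 179, 180, 182, 182, 183, 184, 185, 186, 186, 187, 188, 189, 190, 190, 183, 157, 111, 78, 84, 101, 107, 108, 108, 106, 107, 106]
204 [157, 145, 121, 106, 107, 113, 115, 116, 118, 120, 120, 124, 136, 158, 178, 186, 188, 189, 190, 188, 189, 190, 188, 188, 188, 187, 187, 186, 185, 185, 184, 183, 182, 182, 179, 179, 177, 175, 168, 147, 109, 77, 80, 95, 101, 102, 103, 103, 102, 103]
```

arm_command(motion="0.015 0 0 0 1; 0.03 0 0 0 1; 0.03 0 0 0 1")

```text
time: 22.6
ee_pos: [0.5612, -0.0231, 0.1028]
tcp_rot: [0.675, 0.737, 0.0, -0.0]
force: [0.4, 0.3, -1.2]
finger_gap: 0.0267
gripper_force: 36.1
```

```bash
python3 chk.py d|head -3
```

```text
22.6 [ 0.56117997 -0.02312461  0.10276393] 0.026726126119253825 36.112090498209 [ 0.42428642  0.31721958 -1.23169319] [-0.04193759 -0.17391849 -0.02830874]
202 [156, 141, 116, 99, 95, 98, 100, 99, 100, 103, 108, 123, 144, 160, 168, 170, 170, 172, 173, 174, 176, 177, 178, 178, 179, 180, 181, 183, 183, 185, 185, 185, 186, 187, 188, 188, 189, 187, 172, 140, 95, 72, 83, 101, 108, 108, 110, 108, 106, 105]
204 [156, 145, 120, 105, 108, 113, 116, 116, 117, 120, 125, 141, 164, 180, 186, 187, 188, 188, 189, 190, 189, 188, 189, 187, 188, 187, 186, 186, 186, 185, 184, 182, 181, 181, 179, 178, 178, 174, 164, 139, 97, 72, 80, 95, 101, 102, 102, 103, 101, 103]
```

The liner's tail is about 7 mm past the exit with no force building up. Next I'll draw back 20 mm, regrip the handle fully while the bore still carries the rod, and withdraw.

arm_command(motion="-0.05 0 0 0 1; -0.1 0 0 0 1; -0.15 0 0 0 1; -0.2 0 0 0 1; -0.2 0 0 0 1; -0.2 0 0 0 0.4; -0.2 0 0 0 0.2; -0.14 0 0.06 0 0.2; -0.08 0 0.12 0 0.2; -0.08 0 0.12 0 0.2; -0.08 0 0.12 0 1; -0.08 0 0.12 0 1; -0.08 0 0.12 0 1; -0.08 0 0.12 0 1", squeeze=55)

```text
time: 24.05
ee_pos: [0.562, -0.0314, 0.0909]
tcp_rot: [0.676, 0.737, 0.0, 0.0]
force: [1.4, 0.9, 0.8]
finger_gap: 0.0242
gripper_force: 53.4
```

```bash
python3 chk.py e|head -3
python3 - <<'E'
from geo import *
import cv2
f=imaging.grab_frame("wrist").astype(int);cv2.imwrite("pics/w9.png",f[:,:,::-1].astype(np.uint8))
m=(f[:,:,0]-f[:,:,2]>25)&(f[:,:,0]>f[:,:,1]+12)
for r in range(90,310,12):
    q=np.flatnonzero(m[r,220:340]); print(r,(q.min()+220,q.max()+220) if len(q) else None,f[r,276].tolist())
E
```

```text
24.05 [ 0.56197205 -0.03135054  0.09087023] 0.024170841943864797 53.42423502355814 [1.41725394 0.86996129 0.81726314] [ 0.05677433 -0.12915168 -0.01126642]
202 [157, 142, 119, 99, 97, 98, 99, 99, 100, 102, 107, 123, 145, 162, 168, 170, 171, 173, 173, 175, 176, 176, 178, 179, 180, 180, 182, 183, 184, 185, 185, 186, 186, 188, 188, 190, 191, 187, 172, 139, 95, 73, 84, 101, 108, 109, 108, 107, 108, 106]
204 [157, 144, 122, 105, 107, 114, 115, 117, 117, 120, 125, 142, 164, 180, 186, 189, 187, 188, 190, 190, 190, 189, 188, 188, 188, 188, 187, 187, 186, 186, 183, 184, 182, 182, 181, 179, 178, 175, 166, 139, 97, 71, 79, 96, 101, 104, 103, 102, 102, 102]
90 None [53, 54, 54]
102 None [53, 54, 54]
114 None [91, 91, 89]
126 None [91, 91, 89]
138 None [92, 92, 89]
150 (np.int64(257), np.int64(298)) [92, 92, 89]
162 (np.int64(250), np.int64(306)) [105, 85, 49]
174 (np.int64(245), np.int64(306)) [86, 60, 44]
186 (np.int64(245), np.int64(306)) [86, 60, 44]
198 (np.int64(245), np.int64(305)) [86, 60, 43]
210 (np.int64(246), np.int64(304)) [86, 60, 43]
222 (np.int64(246), np.int64(304)) [86, 60, 43]
234 (np.int64(246), np.int64(303)) [87, 61, 44]
246 (np.int64(247), np.int64(303)) [86, 60, 43]
258 (np.int64(247), np.int64(302)) [86, 60, 43]
270 (np.int64(248), np.int64(301)) [86, 60, 43]
282 (np.int64(249), np.int64(301)) [85, 59, 43]
294 (np.int64(249), np.int64(300)) [85, 61, 44]
306 (np.int64(250), np.int64(300)) [85, 61, 45]
```

arm_command(motion="-0.1 0 0 0 1; -0.25 0 0 0 1; -0.4 0 0 0 1; -0.55 0 0 0 1; -0.7 0 0 0 1; -0.7 0 0 0 1")

```text
time: 24.75
ee_pos: [0.5682, -0.1035, 0.0907]
tcp_rot: [0.676, 0.737, -0.0, 0.0]
force: [-0.5, -0.5, -0.5]
finger_gap: 0.0245
gripper_force: 53.4
```

arm_command(motion="-0.15 0 0 0 1; -0.3 0 0 0 1; -0.45 0 0 0 1; -0.6 0 0 0 1; -0.7 0 0 0 1; -0.7 0 0 0 1")

```text
time: 25.35
ee_pos: [0.5742, -0.1723, 0.0906]
tcp_rot: [0.676, 0.737, -0.0, 0.0]
force: [-1.0, -0.1, -1.2]
finger_gap: 0.0241
gripper_force: 53.4
```

arm_command(motion="-0.2 -0.1 0 0 1; -0.4 -0.3 0 0 1; -0.6 -0.5 0.1 0 1; -0.7 -0.5 0.3 0 1; -0.7 -0.5 0.5 0 1; -0.7 -0.5 0.65 0 1; -0.7 -0.5 0.75 0 1; -0.7 -0.5 0.78 0 1; -0.7 -0.5 0.78 0 1")

```text
time: 26.25
ee_pos: [0.5306, -0.2447, 0.0128]
tcp_rot: [0.675, 0.738, 0.0, -0.0]
force: [0.2, 0.5, -1.3]
finger_gap: 0.0244
gripper_force: 53.4
```

```bash
python3 chk.py f|head -2
python3 - <<'E'
from geo import *
import cv2
c=imaging.calibration("top");g=cv2.cvtColor(cv2.imread("pics/top_f.png"),cv2.COLOR_BGR2GRAY)
s=bot.observe();p=s["ee_pos"];n=np.array([-.09,.996,0]);q=proj(c,[p+n*.182+[0,0,.01],p+n*.1+[0,0,.01]]);print(q)
u,v=q[0].astype(int)
for r in range(v-12,v+14): print(r,g[r,u-6:u+24:2].tolist())
E
```

```text
26.25 [ 0.53061871 -0.24465533  0.01280241] 0.024407759670377734 53.40226563625038 [ 0.2476501   0.52194989 -1.34841799] [-0.0910318  -0.10162016 -0.03879575]
202 [158, 143, 119, 101, 98, 99, 99, 101, 103, 105, 109, 125, 147, 164, 170, 172, 173, 174, 175, 176, 177, 179, 180, 181, 181, 183, 183, 185, 186, 186, 187, 189, 189, 190, 190, 191, 193, 190, 174, 141, 96, 73, 86, 102, 109, 110, 109, 108, 107, 107]
[[301.6964278  215.74818396]
 [331.33098224 212.9972874 ]]
203 [171, 168, 168, 168, 169, 170, 171, 171, 170, 171, 172, 171, 170, 169, 167]
204 [171, 168, 168, 170, 170, 170, 171, 171, 171, 171, 174, 171, 168, 168, 168]
205 [172, 170, 169, 170, 170, 170, 171, 171, 172, 172, 173, 170, 168, 170, 169]
206 [172, 170, 169, 171, 171, 169, 172, 172, 173, 172, 173, 170, 170, 172, 171]
207 [172, 171, 169, 172, 170, 169, 172, 172, 172, 171, 172, 171, 171, 172, 170]
208 [170, 170, 169, 172, 168, 167, 170, 171, 171, 170, 170, 171, 171, 171, 169]
209 [170, 171, 169, 170, 159, 156, 167, 169, 167, 168, 170, 168, 168, 167, 165]
210 [169, 171, 171, 162, 140, 135, 158, 164, 162, 164, 166, 160, 159, 156
[... 737 characters left out ...]
72, 171, 150, 149, 159, 168, 170, 171, 171, 173, 172, 172, 166, 165]
221 [171, 172, 172, 165, 167, 171, 172, 171, 172, 173, 174, 173, 172, 168, 161]
222 [167, 170, 172, 172, 169, 173, 172, 172, 173, 174, 173, 172, 170, 169, 155]
223 [153, 168, 172, 172, 168, 169, 171, 172, 171, 173, 170, 169, 170, 168, 144]
224 [132, 163, 170, 173, 169, 167, 168, 170, 172, 173, 169, 168, 171, 167, 131]
225 [106, 145, 167, 173, 170, 167, 167, 169, 172, 173, 171, 171, 173, 162, 114]
226 [93, 118, 152, 169, 170, 169, 168, 169, 172, 175, 172, 173, 173, 150, 99]
227 [91, 97, 127, 159, 170, 171, 170, 168, 170, 174, 173, 173, 167, 134, 90]
228 [95, 89, 101, 142, 168, 172, 170, 170, 170, 172, 173, 172, 152, 110, 88]
```

arm_command(motion="0 0 0.02 0 1; 0 0 0.04 0 1; 0 0 0.05 0 1; 0 0 0.06 0 1; 0 0 0.06 0 1")

```text
time: 26.8
ee_pos: [0.5311, -0.2449, 0.0086]
tcp_rot: [0.675, 0.737, 0.0, 0.001]
force: [-2.1, 3.5, 13.9]
finger_gap: 0.0241
gripper_force: 53.7
```

arm_command(motion="0 0 0 0 1; 0 0 0 0 1; 0 0 0.01 0 1; 0 0 0.01 0 1; 0 0 0.01 0 1", squeeze=6)

```text
time: 27.3
ee_pos: [0.531, -0.2452, 0.0065]
tcp_rot: [0.675, 0.737, 0.0, 0.001]
force: [1.3, 0.6, 7.6]
finger_gap: 0.0241
gripper_force: 6.0
```

arm_command(motion="0 0 0 0 1; 0 0 0 0 1; 0 0 0.01 0 1; 0 0 0.01 0 1; 0 0 0.01 0 0.42; 0 0 0.01 0 0.3; 0 0 0 0 0.1; 0 0 0 0 0; 0 0 -0.3 0 0; 0 0 -0.7 0 0; 0 0 -1 0 0; 0 0 -1 0 0", squeeze=3)

```text
time: 28.5
ee_pos: [0.5318, -0.2458, 0.1097]
tcp_rot: [0.675, 0.737, 0.0, 0.004]
force: [0.2, 0.7, -0.7]
finger_gap: 0.0441
gripper_force: 0.0
```

arm_command(motion="-0.3 -0.3 -0.2 0 0; -0.3 -0.6 -0.5 0 0; -0.3 -0.9 -0.5 0 0; -0.3 -0.9 -0.5 0 0; -0.3 -0.9 -0.5 0 0")

```text
time: 29.0
ee_pos: [0.4433, -0.2826, 0.1551]
tcp_rot: [0.676, 0.737, 0.0, -0.001]
force: [-0.2, -0.2, -0.2]
finger_gap: 0.0441
gripper_force: 0.0
```

```bash
python3 chk.py g|head -3
python3 - <<'E'
from geo import *
import cv2
a=cv2.imread("pics/top0.png");b=cv2.imread("pics/top_g.png")
for n,(x0,y0,x1,y1) in dict(wash=(160,115,215,160),amber=(95,175,150,215),beaker=(135,240,170,275),knobopen=(255,150,275,170)).items():
    d=cv2.absdiff(a[y0:y1,x0:x1],b[y0:y1,x0:x1]);print(n,d.mean().round(1),d.max())
c=imaging.calibration("top");th=2.1;al=.09
for y in(-.066,-.098):
    x=.044-.086*np.cos(th);print("knob pred",proj(c,[.5494+x*np.cos(al)-y*np.sin(al),.107+x*np.sin(al)+y*np.cos(al),.11+.086*np.sin(th)]))
g=cv2.cvtColor(b,cv2.COLOR_BGR2GRAY);ys,xs=np.nonzero(g[150:172,256:285]<60);print("dark knob px",xs.min()+256,xs.max()+256,ys.min()+150,ys.max()+150)
hs=b.astype(int);m=(hs[:,:,2]-hs[:,:,0]>35);n,l,st,ce=cv2.connectedComponentsWithStats(m.astype(np.uint8));print([(st[i].tolist(),ce[i].round(1).tolist()) for i in range(1,n) if st[i][4]>30])
E
```

```text
29.0 [ 0.44327068 -0.28258412  0.15509634] 0.04411187603627631 0.0 [-0.24579487 -0.18854623 -0.23141989] [-0.00262978 -0.11986626  0.01137503]
202 [161, 145, 121, 101, 99, 101, 101, 103, 103, 105, 111, 126, 149, 166, 171, 173, 175, 176, 177, 179, 179, 182, 181, 183, 183, 185, 186, 187, 188, 188, 189, 190, 191, 192, 193, 194, 194, 192, 176, 143, 98, 74, 87, 103, 110, 111, 111, 111, 110, 107]
204 [161, 149, 126, 110, 110, 116, 119, 120, 121, 123, 129, 145, 168, 185, 190, 193, 192, 194, 193, 194, 194, 193, 193, 192, 192, 193, 191, 191, 191, 189, 188, 187, 187, 186, 184, 183, 182, 179, 169, 141, 100, 73, 81, 98, 105, 104, 106, 106, 104, 105]
wash 5.3 9
amber 4.5 9
beaker 5.3 9
knobopen 21.0 135
knob pred [[257.79156068 160.26280354]]
knob pred [[270.71164926 159.06461702]]
dark knob px 259 268 158 160
[([456, 178, 36, 66, 1249], [471.3, 211.1]), ([102, 182, 38, 28, 673], [122.4, 196.8]), ([346, 205, 27, 10, 202], [359.1, 209.7]), ([462, 287, 20, 11, 123], [471.5, 292.3])]
```

```bash
python3 -c "
from workcell import bot
print(bot.close_job())"
```

```text
the job is handed in; nothing more can be done
None
```

The job is handed in at about 29 s: the cover is open at its stop, the liner lies about 6 mm clear of the bore on the cradle, the rod is down on the bench near (0.53, -0.24), and the bottles and beaker have not moved. The final checks were pixel measurements only, since my picture views had run out, and I did not measure directly that the rod lies flat; the grip also failed twice on the way, on the cover knob and on the rod handle in the bore.

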